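# Probe the bores of a drilled block and mark the through ones

### The arm

A 7-joint arm with a two-finger parallel gripper is mounted at the origin on a cart in front of the work surface, level with it; the furniture and walls round the work are solid. World frame = base frame: x ahead of the robot, y to its left, z up, the work surface at z = 0. Lengths are in m, angles in rad, forces in N, time in s.
With the tool pointing down it reaches from about 0.4 to 0.875 m from the base axis. Payload 6.5 kg.
Tool frame: the origin (TCP) lies at the very end of the fingers, on their centre line; the grasp point (between the pads) lies 19 mm behind it; z points along the fingers, y is the line along which they close (so a half turn about z gives the same grasp; the last joint's range is limited). The gripper opens to 88 mm and grips with 3 to 60 N. Pads are 18 mm wide; open, the fingers measure 123 mm over their backs; the gripper's body (75 mm by 187 mm) begins 45 mm behind the grasp point.
Start: joints at [-1.321, 0.536, -0.004, 1.538, 0.003, 1.067, -0.071], TCP at [0.202, 0.618, 0.239] pointing down, gripper open.
Joint ranges: [-2.7, 2.7], [-0.37, 2.16], [-1.27, 1.26], [0.24, 2.4], [-1.31, 4.45], [0.19, 1.91], [-2.76, 2.76]. Speed limits (rad/s): [2.39, 2.39, 3.14, 3.14, 3.14, 3.14, 3.14].

### API

Orientations are given as a rotation vector (axis times angle).
In Python, from station import arm, vision gives the robot as it stands (arm), with the cameras (vision). Calls block until the motion is done:
- arm.goto(position, orientation): joint-space move of the TCP to a pose.
- arm.move_linear(position, velocity=0.15, frame=None, threshold=None): straight line of the TCP; frame=None keeps the orientation; velocity is the mean speed in m/s. With threshold (N) it stops when the force on the tool has changed by that much, and returns True; else False.
- arm.move_joints(angles): joint-space move.
- arm.move_gripper(opening): opening from 0.0 (shut) to 1.0 (fully open); the grip force is fixed at half the most; returns when the fingers have stopped.
- arm.hold(seconds).
- arm.solve_ik(position, orientation): joint angles nearest the present ones, or None.
- arm.get_state(): the state.
- vision.snapshot(name): name is "side" or "top" or "wrist"; returns the picture (384x512x3 uint8, blue, green, red); there is no depth.
- vision.calibration(name): a dict with "camera_matrix" (3x3 intrinsics, pixels), "extrinsics" (4x4, takes a point from world to camera coordinates); the wrist camera has in their place "hand_eye" (4x4, takes a point from camera to tool coordinates, whose origin is the TCP and whose axes are the flange's). Camera axes: x right, y down, z forward; pixel columns grow to the right and rows downward; lengths in m; the calibration is good to about 2 mm. The wrist camera is an equidistant fisheye: a pixel r from the principal point sees the ray r / f radians off the axis. A picture is of the moment at which its call begins: read the wrist's pose just before it. calibration takes no time and is no camera call.
A pose or a line that the arm cannot do raises arm.IKError and nothing moves.
- arm.close_job(): hands the job in; it is judged then, once.
The state is a dict: "time_s": time; "joint_pos": joint angles; "qd": joint speeds; "tau": joint torques, N m; "tcp_pos": TCP position; "orientation": TCP orientation; "wrist_force": force on the tool from outside, world axes, zero at the start; "ft_torque": the same for the moment, N m; "finger_gap": opening from 0.0 (shut) to 1.0 (fully open); "grip_force": force on a finger pad.
Only numpy, scipy, OpenCV 4.12 (cv2) and the standard library are available. Lean on these libraries where they do the work, as an engineer would, in place of code of your own. Each camera call takes 0.05 s, during which the arm holds its last target. There are 200 camera calls.

### The job

Two of the four bores in the leaning block go right through, the other two are blind. Feel down all four bores in turn, from the leftmost to the rightmost as the robot sees them, with a gauge pin from the holder, until it stops or is clearly past the deepest blind floor; then leave one gauge pin standing fully home, collar on the block, in each of the two through bores. Do not knock over the bottle.

Things in the scene. Friction and masses are not known exactly. Their poses are not given: they have to be found in the camera images.
- block: aluminium block 70x170x64 mm, fixed on a stand, leaning 30 degrees towards the robot. Origin: centre of its underside; z: outward along all four bores (up and to the robot, 30 degrees from vertical); y: along the row of bores, leftward; x: up the slope, away from the robot. Bore mouths are in the face at z = 64 mm, some 95 mm above the bench. Turned up to 0.25 rad either way.
- pin_1: Left gauge pin, round, 104 mm long, 80 g, upright in the holder at the start, collar on its top. Origin: centre of the collar's underside; +z out through the handle. Above: steel collar 25 mm wide, 4 mm thick, then red handle with black bands, 21 mm wide, ending 44 mm above the origin. Below: steel shaft 12 mm wide, 60 mm long, its last 9 mm tapering to a 6 mm flat tip.
- pin_2: Right gauge pin, round, 104 mm long, 80 g, upright in the holder at the start, collar on its top. Origin: centre of the collar's underside; +z out through the handle. Above: steel collar 25 mm wide, 4 mm thick, then red handle with black bands, 21 mm wide, ending 44 mm above the origin. Below: steel shaft 12 mm wide, 60 mm long, its last 9 mm tapering to a 6 mm flat tip.
- pin_1_tip (a point): centre of the left pin's tip, 60 mm below its origin, axes as the pin's
- pin_2_tip (a point): centre of the right pin's tip, 60 mm below its origin, axes as the pin's
- holder: fixed grey holder 60x130x66 mm; its two upright holes, 15 mm across, right through, stand 32 mm either side of the centre along its y. x points away from the robot. Turned up to 0.3 rad either way. Origin: centre of its underside.
- bottle: loose white solvent bottle with blue collar, 74x68x134 mm, standing on the bench to the left of the holder. Origin: centre of its underside, z up.
- block_hole0 (a point): centre of the mouth of the first (leftmost) bore, axes as the block's (z outward). 15 mm across, bores 40 mm apart. Two of the four are through: a pin goes in until its collar lies on the face; two are blind: hard flat floor 30 mm below the mouth in one, 42 mm in the other. Which are which changes from start to start and shows nowhere outside; all are black inside.
- block_hole1 (a point): centre of the mouth of the second bore, axes as the block's (z outward). Bore like the leftmost: through, or blind at 30 or 42 mm.
- block_hole2 (a point): centre of the mouth of the third bore, axes as the block's (z outward). Bore like the leftmost: through, or blind at 30 or 42 mm.
- block_hole3 (a point): centre of the mouth of the fourth (rightmost) bore, axes as the block's (z outward). Bore like the leftmost: through, or blind at 30 or 42 mm.

How it is judged:
By the outcome, as a careful person would: the job done as asked, in the order asked, and still so for the second after the job is handed in, with the robot touching nothing.
It also fails if it takes over 72 s, if anything falls off the work surface, if the arm or the gripper's body presses on something with over 40 N, if the wrist force passes 120 N, or if a joint passes its speed limit or range.

## Working session

There is one attempt and no reset: what is moved stays moved. The work goes in short steps, each a Python script; the robot and the scene stay as the last script left them, time stands still between calls to the robot, and variables do not carry over. Pictures are saved under pics/ and viewed, at most 10 in all, crops included, and the job is handed in when it is done.

```bash
ls; mkdir -p pics
python3 - <<'E'
from station import arm, vision
import cv2,numpy as np
a=vision.snapshot("side");b=vision.snapshot("top")
cv2.imwrite("pics/side.png",a);cv2.imwrite("pics/top.png",b)
for n in("side","top","wrist"):
    c=vision.calibration(n);print(n,{k:np.round(v,4).tolist() for k,v in c.items()})
s=arm.get_state();print(s["time_s"],s["tcp_pos"],s["orientation"])
E
```

```text
pics
station.py
side {'camera_matrix': [[450.1136, 0.0, 259.8057], [0.0, 450.1136, 188.4428], [0.0, 0.0, 1.0]], 'extrinsics': [[0.5821, 0.8131, 0.0069, -0.4686], [0.592, -0.418, -0.6891, -0.2107], [-0.5574, 0.4052, -0.7246, 1.2853], [0.0, 0.0, 0.0, 1.0]]}
top {'camera_matrix': [[395.6687, 0.0, 253.556], [0.0, 395.6687, 184.8319], [0.0, 0.0, 1.0]], 'extrinsics': [[-0.0021, -0.9995, -0.031, 0.1695], [-0.9893, 0.0066, -0.1455, 0.5662], [0.1456, 0.0304, -0.9889, 0.9351], [0.0, 0.0, 0.0, 1.0]]}
wrist {'camera_matrix': [[297.3186, 0.0, 258.5094], [0.0, 297.3186, 194.3274], [0.0, 0.0, 1.0]], 'hand_eye': [[-0.0005, -0.9616, -0.2744, 0.0697], [1.0, -0.0006, 0.0004, 0.0007], [-0.0005, -0.2744, 0.9616, -0.1465], [0.0, 0.0, 0.0, 1.0]]}
0.1 [0.20172106 0.6173598  0.23795265] [-4.93809468e-01 -3.10243969e+00  2.31708546e-03]
```

View pics/side.png

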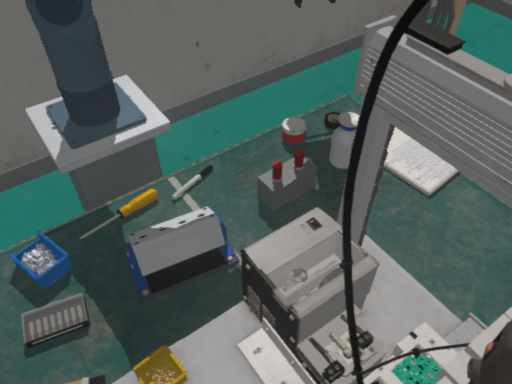

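View pics/top.png

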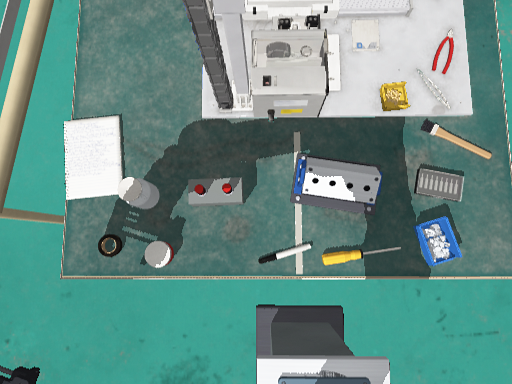

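Top view shows the block bores at about (315,179), (332,184), (349,186) and (366,188). The holder pins are at (200,189) and (228,188), the bottle at (138,193). I'll enlarge the crops for coarse triangulation.

Run:
```python
import cv2,numpy as np
a=cv2.imread("pics/side.png");b=cv2.imread("pics/top.png")
def c(i,x,y,w,h,W,H):return cv2.resize(i[y:y+h,x:x+w],(W,H),interpolation=cv2.INTER_CUBIC)
# each 100x75 -> 400x300 (4x)
o=np.vstack([np.hstack([c(a,130,200,100,75,400,300),c(a,250,135,100,75,400,300)]),np.hstack([c(b,290,145,100,75,400,300),c(b,170,150,100,75,400,300)])])
cv2.imwrite("pics/crop1.png",o)
```

```text
(no output)
```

View pics/crop1.png

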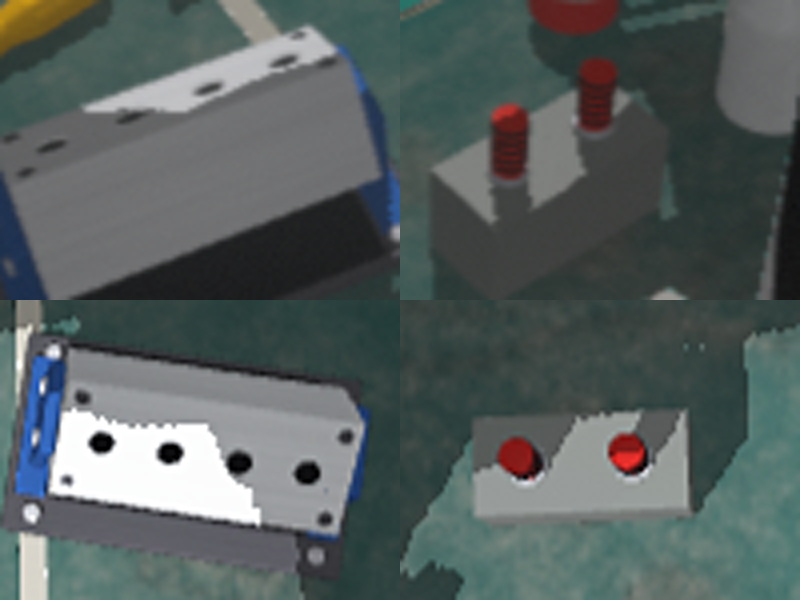

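Crop readings: the bores are clear in both views, and each handle top is clear on its pin. Next I triangulate.

```bash
cat > h.py <<'E'
from station import arm, vision
import cv2,numpy as np
from scipy.spatial.transform import Rotation as R
def ray_fixed(n,px):
    c=vision.calibration(n);E=np.array(c["extrinsics"]);K=np.array(c["camera_matrix"])
    d=E[:3,:3].T@np.linalg.inv(K)@[px[0],px[1],1];return -E[:3,:3].T@E[:3,3],d/np.linalg.norm(d)
def camT(pose):  # camera->world
    c=vision.calibration("wrist");T=np.eye(4);T[:3,:3]=R.from_rotvec(pose[1]).as_matrix();T[:3,3]=pose[0]
    return T@np.array(c["hand_eye"])
def ray_wrist(pose,px):
    K=np.array(vision.calibration("wrist")["camera_matrix"]);v=(np.array(px)-K[:2,2])/K[0,0];t=np.linalg.norm(v)
    T=camT(pose);d=np.r_[np.sin(t)*v/t,np.cos(t)];return T[:3,3],T[:3,:3]@d
def proj_wrist(pose,P):
    K=np.array(vision.calibration("wrist")["camera_matrix"]);T=np.linalg.inv(camT(pose));p=T[:3,:3]@P+T[:3,3]
    t=np.arctan2(np.hypot(*p[:2]),p[2]);return K[:2,2]+K[0,0]*t*p[:2]/np.hypot(*p[:2])
def tri(rays):
    A=sum(np.eye(3)-np.outer(d,d) for o,d in rays);b=sum((np.eye(3)-np.outer(d,d))@o for o,d in rays)
    X=np.linalg.solve(A,b);return X,[round(1000*np.linalg.norm(np.cross(X-o,d)),1) for o,d in rays]
def pose():
    s=arm.get_state();return np.array(s["tcp_pos"]),np.array(s["orientation"])
def rot(z,y):  # rotvec from tool z and closing dir y
    z=np.array(z)/np.linalg.norm(z);y=np.array(y)-z*np.dot(y,z);y/=np.linalg.norm(y)
    return R.from_matrix(np.c_[np.cross(y,z),y,z]).as_rotvec()
def snap(name):
    p=pose();i=vision.snapshot("wrist");cv2.imwrite(f"pics/{name}.png",i);np.savez(f"pics/{name}.npz",p=p[0],o=p[1]);return i,p
def load(name):
    z=np.load(f"pics/{name}.npz");return z["p"],z["o"]
E
python3 - <<'E'
from h import *
f=lambda x,y,ox,oy,cx,cy:((x-cx+.5)/4-.5+ox,(y-cy+.5)/4-.5+oy)
T=[(102,142),(170,153),(238,162),(307,173)];S=[(287,61),(208,88),(130,117),(52,146)]
for t,s in zip(T,S):print(tri([ray_fixed("top",f(*t,290,145,0,0)),ray_fixed("side",f(*s,130,200,0,0))]))
for t,s in [((515,155),(597,66)),((627,148),(510,111))]:print(tri([ray_fixed("top",f(*t,170,150,400,0)),ray_fixed("side",f(*s,250,135,400,0))]))
o,d=ray_fixed("top",(138,193));print(o+d*(0.1-o[2])/d[2])
for nm,p,z,y in [("pin+x",(.5,.12,.3),(0,0,-1),(1,0,0)),("pin-x",(.5,.12,.3),(0,0,-1),(-1,0,0)),("blk+",(.55,-.2,.2),(.5,0,-.866),(1,0,.5)),("blk-",(.55,-.2,.2),(.5,0,-.866),(-1,0,-.5)),("blky",(.55,-.2,.2),(.5,0,-.866),(0,1,0))]:
    q=arm.solve_ik(list(p),list(rot(z,y)));print(nm,None if q is None else np.round(q,2))
E
```

```text
(array([0.57006031, 0.02170078, 0.0933034 ]), [np.float64(0.5), np.float64(0.5)])
(array([ 0.56290275, -0.01850012,  0.0931635 ]), [np.float64(0.4), np.float64(0.4)])
(array([ 0.55716936, -0.05818175,  0.09304529]), [np.float64(0.9), np.float64(0.9)])
(array([ 0.55073193, -0.09746869,  0.09247664]), [np.float64(0.4), np.float64(0.4)])
(array([0.54912585, 0.29174022, 0.11157039]), [np.float64(0.8), np.float64(0.8)])
(array([0.55258583, 0.2269777 , 0.11429519]), [np.float64(0.5), np.float64(0.5)])
[0.54113668 0.43657286 0.1       ]
pin+x [-0.75  0.25  0.51  1.85 -0.14  1.08 -0.18]
pin-x [ 0.51  0.43 -1.07  1.78  0.41  1.18  2.46]
blk+ [ 0.07  0.31  0.35  2.17 -1.05  0.34  1.33]
blk- [-0.22  0.37  0.72  2.18 -1.25  0.46 -1.64]
blky [ 0.83  0.35 -0.53  2.13 -0.03  0.21  1.96]
```

```bash
cat >> h.py <<'E'
B=np.array([[.57006,.0217,.0933],[.5629,-.0185,.0932],[.55717,-.0582,.0930],[.55073,-.0975,.0925]])
yb=B[0]-B[3];yb[2]=0;yb/=np.linalg.norm(yb)
hx=np.cross(yb,[0,0,1]);zb=-.5*hx+np.cos(np.pi/6)*np.array([0,0,1]);xb=np.cross(yb,zb)
PINS={1:np.array([.5491,.2917,.112]),2:np.array([.5526,.2270,.113])}
def rb(a): return rot(-zb,np.cos(a)*xb+np.sin(a)*yb)  # block orientation, closing at angle a from xb
E
python3 - <<'E'
from h import *
print(yb,zb,xb)
P=PINS[2];o=rot([0,0,-1],[1,.054,0])
arm.move_gripper(.6)
arm.goto([P[0],P[1],.22],o)
i,p=snap("w1");print(arm.get_state()["time_s"],p,proj_wrist(p,PINS[2]),proj_wrist(p,PINS[1]),np.round(arm.get_state()["joint_pos"],2))
for a in range(-180,180,30):
    r=[]
    for b in B:
        for h in(.007,.085):
            q=arm.solve_ik(list(b+h*zb),list(rb(np.radians(a))));r.append("-" if q is None else "%.1f/%.1f/%.1f"%(q[3],q[5],q[6]))
    print(a,r)
E
```

```text
[0.16007334 0.98710512 0.        ] [-0.49355256  0.08003667  0.8660254 ] [ 0.85485811 -0.13862758  0.5       ]
2.725 (array([0.55195674, 0.22890506, 0.21987631]), array([-2.15656176e+00, -2.28328165e+00, -3.91955913e-04])) [257.93946772 195.0889869 ] [258.10564208 121.2613397 ] [-0.77  0.49  0.42  1.72 -0.23  0.98 -0.21]
-180 ['2.3/0.2/0.8', '2.3/0.2/1.5', '2.2/0.8/1.3', '2.3/0.2/1.5', '2.3/0.7/1.4', '2.3/0.2/1.5', '2.3/0.6/1.5', '2.3/0.2/1.6']
-150 ['2.2/0.7/1.8', '2.3/0.5/1.9', '2.3/0.6/1.8', '2.3/0.3/2.0', '2.3/0.6/1.8', '2.3/0.2/2.0', '2.3/0.5/1.9', '2.3/0.2/2.1']
-120 ['2.3/0.3/2.0', '2.3/0.5/2.4', '2.3/0.3/2.0', '2.3/0.3/2.5', '2.3/0.3/2.0', '2.3/0.2/2.6', '2.3/0.3/2.2', '2.3/0.2/2.6']
-90 ['2.3/0.2/2.3', '-', '2.3/0.3/2.4', '-', '2.3/0.2/2.3', '-', '2.3/0.2/2.5', '-']
-60 ['2.3/0.2/0.6', '2.3/0.2/-2.7', '2.3/0.3/0.8', '2.3/0.6/-2.7', '2.3/0.2/1.1', '2.3/0.5/-2.6', '2.3/0.6/-2.7', '2.3/0.4/-2.5']
-30 ['2.2/0.8/-2.4', '2.3/0.2/-2.2', '2.2/0.8/-2.3', '2.3/0.6/-2.2', '2.3/0.7/-2.3', '2.3/0.5/-2.1', '2.3/0.6/-2.2', '2.3/0.4/-2.0']
0 ['2.2/0.7/-1.9', '2.3/0.2/-1.7', '2.2/0.8/-1.8', '2.3/0.2/-1.7', '2.3/0.7/-1.7', '2.3/0.2/-1.6', '2.3/0.6/-1.7', '2.3/0.3/-1.5']
30 ['2.3/0.3/-1.7', '2.3/0.2/-1.1', '2.3/0.3/-1.7', '2.3/0.2/-1.2', '2.3/0.3/-1.6', '2.3/0.3/-1.1', '2.3/0.3/-1.5', '2.3/0.2/-1.0']
60 ['2.3/0.3/-1.2', '2.3/0.2/-0.6', '2.3/0.3/-1.1', '2.3/0.2/-0.6', '2.3/0.3/-1.1', '2.3/0.2/-0.6', '2.3/0.3/-1.0', '2.3/0.2/-0.5']
90 ['2.2/0.7/-0.3', '2.3/0.2/-0.1', '2.2/0.8/-0.2', '2.3/0.2/-0.1', '2.3/0.7/-0.2', '2.3/0.2/-0.1', '2.3/0.6/-0.1', '2.3/0.2/0.0']
120 ['2.2/0.7/0.2', '2.3/0.2/0.4', '2.3/0.4/0.0', '2.3/0.2/0.4', '2.3/0.7/0.4', '2.3/0.2/0.5', '2.3/0.6/0.4', '2.3/0.2/0.5']
150 ['2.3/0.2/0.2', '2.3/0.2/0.9', '2.3/0.2/0.1', '2.3/0.2/0.9', '2.3/0.2/0.1', '2.3/0.2/1.0', '2.3/0.2/0.3', '2.3/0.2/1.1']
```

View pics/w1.png

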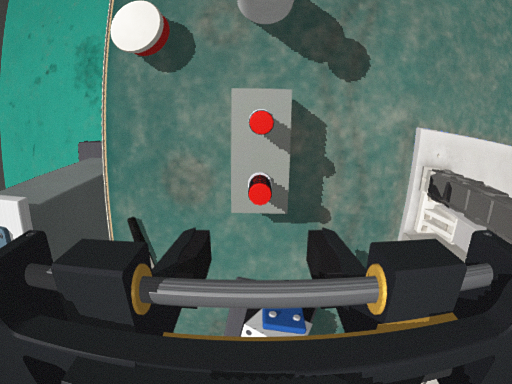

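w1 shows the pin tops at about (260,191) for the right pin and (261.5,121.5) for the left one. Both are within 3 px of prediction. I'll correct for that, grasp the right pin, and hover over bore 0.

Run:
```python
from h import *
p=load("w1")
N={}
for k,px in((2,(260,191)),(1,(261.5,121.5))):
    o,d=ray_wrist(p,px);N[k]=o+d*(.110-o[2])/d[2]
print(N)
P=N[2];o=rot([0,0,-1],[1,.054,0])
arm.move_linear([P[0],P[1],.0745],.12,o)
q=pose();print(q[0]);
arm.move_gripper(0.0)
s=arm.get_state();print(s["finger_gap"]*88,s["grip_force"],s["wrist_force"])
arm.move_linear([P[0],P[1],.23],.25,o)
arm.goto(list(B[0]+.09*zb),rb(0))
i,pp=snap("w2");s=arm.get_state();print(s["time_s"],pp,B[0]+.09*zb,np.round(s["joint_pos"],2),s["finger_gap"]*88,s["wrist_force"])
for b in B:print(proj_wrist(pp,b))
print("tip",proj_wrist(pp,pp[0]+R.from_rotvec(pp[1]).apply([0,0,.0675])))
cv2.imwrite("pics/w2b.png",cv2.resize(i,(768,576),interpolation=cv2.INTER_CUBIC))
```

```text
{2: array([0.55426779, 0.230041  , 0.11      ]), 1: array([0.55200718, 0.29159843, 0.11      ])}
[0.55482943 0.23022099 0.07524844]
20.03113506079921 29.99985219910741 [-0.30581324  0.15975025  0.88983679]
6.85 (array([0.52597557, 0.02898889, 0.17100743]), array([2.0597021 , 1.75259134, 0.4689073 ])) [0.52564027 0.0289033  0.17124229] [-0.27  0.26 -0.    2.33  1.27  0.22 -1.64] 19.855920570366735 [ 0.56455931 -0.03663307  0.06983015]
[257.04381761 198.97879462]
[256.46260218 243.80138689]
[257.15912188 282.0235744 ]
[256.96446523 314.55758512]
tip [257.07626587 207.30510048]
```

View pics/w2b.png

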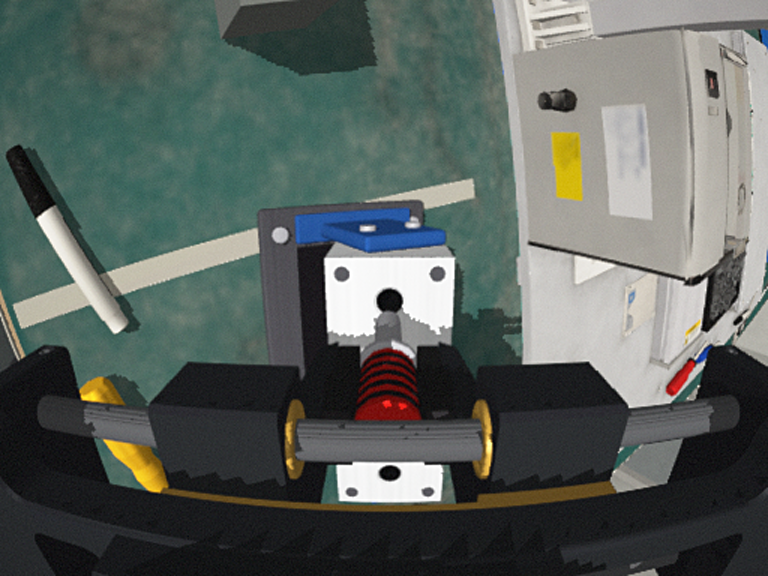

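The enlarged w2 (1.5×) shows bore 0 at (389,300), bore 3 at (390,473) and the tip near (388,316). I'll crop closer to compare tip and bore.

Run:
```python
import cv2
i=cv2.imread("pics/w2.png")[185:245,220:300]
i=cv2.convertScaleAbs(i,alpha=1,beta=0)
cv2.imwrite("pics/w2c.png",cv2.resize(i,(800,600),interpolation=cv2.INTER_CUBIC))
```

```text
(no output)
```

View pics/w2c.png

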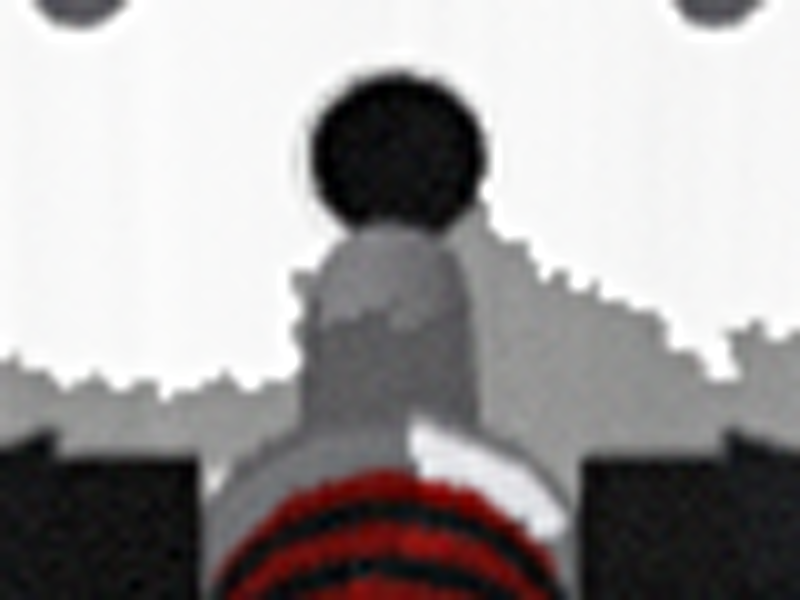

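The crop shows the bore centre at px (259.3,200.1) and the tip's far rim at px (258.8,207.1). So the pin sits about 2–3 mm toward −x in the tool frame, which matches the fixed-camera pin position. I'll compute the offset relatively and probe bore 0.

```bash
cat >> h.py <<'E'
TL=.0692
def plane_hit(ray,q,n): o,d=ray;return o+d*(np.dot(q-o,n)/np.dot(d,n))
def tipoff(p,rim,L=TL):
    M=R.from_rotvec(p[1]).as_matrix();X=plane_hit(ray_wrist(p,rim),p[0]+M[:,2]*L,M[:,2])
    return M.T@(X-p[0])-np.array([.003,0,0])
p2=load("w2");TO=tipoff(p2,(258.75,207.1))
B0=plane_hit(ray_wrist(p2,(259.3,200.05)),B[0],zb)
H=[B0-.04*k*yb for k in range(4)]
def tcp_for(k,depth,d=(0,0)):  # tip at depth in bore k, d = correction along xb,yb
    return H[k]-zb*depth+d[0]*xb+d[1]*yb-R.from_rotvec(rb(0)).apply(TO)
def probe(k,d=(0,0),to=.052,v=.05,th=12):
    arm.move_linear(list(tcp_for(k,-.006,d)),.15,rb(0))
    hit=arm.move_linear(list(tcp_for(k,to,d)),v,rb(0),th)
    s=arm.get_state();e=np.array(s["tcp_pos"])-tcp_for(k,0,d);f=np.array(s["wrist_force"])
    print(k,hit,"depth mm %.1f"%(-1000*e@zb),"lat err",np.round(1000*np.array([e@xb,e@yb]),1),"F xyz blk",np.round([f@xb,f@yb,f@zb],1),"t",round(s["time_s"],1),flush=True)
    return -e@zb
E
python3 - <<'E'
from h import *
print(TO,B0-B[0],plane_hit(ray_wrist(p2,(260,315.3)),B[0],zb)-H[3])
probe(0)
E
```

```text
[-0.00340198  0.00126729  0.0692    ] [ 0.00144786 -0.00117522  0.00093376] [ 0.00060582 -0.00034707  0.00037734]
0 False depth mm 51.8 lat err [0.1 0. ] F xyz blk [-0.7  0.1 -0.1] t 8.4
```

Bore 0 is through, with almost no side force. On to bores 1–3.

Run:
```python
from h import *
arm.move_linear(list(tcp_for(0,-.008)),.15,rb(0))
for k in (1,2,3):
    x=probe(k)
    if x<.025: print("odd");arm.move_linear(list(tcp_for(k,-.008)),.1,rb(0));break
    if k<3: arm.move_linear(list(tcp_for(k,-.008)),.15,rb(0))
```

```text
1 True depth mm 31.0 lat err [-0.   0.9] F xyz blk [ 0.8 -0.2  3.7] t 10.2
2 True depth mm 43.7 lat err [-0.2  0.9] F xyz blk [ 1.1 -0.5  7.6] t 12.0
3 False depth mm 51.8 lat err [0.1 0. ] F xyz blk [ 0.5 -0.   0.3] t 14.3
```

Bores 1 and 2 are blind at about 30 and 42 mm (my readings run about 1.3 mm deep); bores 0 and 3 are through. I'll seat this pin in bore 3 and fetch the other.

Run:
```python
from h import *
hit=arm.move_linear(list(tcp_for(3,.0645)),.03,rb(0),8)
s=arm.get_state();e=np.array(s["tcp_pos"])-tcp_for(3,0);print("home",hit,-1000*e@zb,s["wrist_force"],s["time_s"])
arm.move_gripper(.6)
p=pose()[0]
arm.move_linear(list(p+.075*zb),.2,rb(0))
i,pp=snap("w3")
print(proj_wrist(pp,H[3]))
o=rot([0,0,-1],[1,.054,0]);P=[.5505,.290]
arm.goto([*P,.22],o)
i2,p4=snap("w4");print(p4[0],proj_wrist(p4,np.array([*P,.11])))
cv2.imwrite("pics/w34.png",np.hstack([cv2.resize(i[100:384,100:412],(400,364)),cv2.resize(i2[100:384,100:412],(400,364))]))
print(arm.get_state()["time_s"])
```

```text
home True 61.97440772183675 [ 0.0031132  -0.42191893  1.32017786] 14.6333
[259.00067053 205.05488453]
[0.55112595 0.28803056 0.21923686] [256.69066897 189.77051692]
17.5583
```

View pics/w34.png

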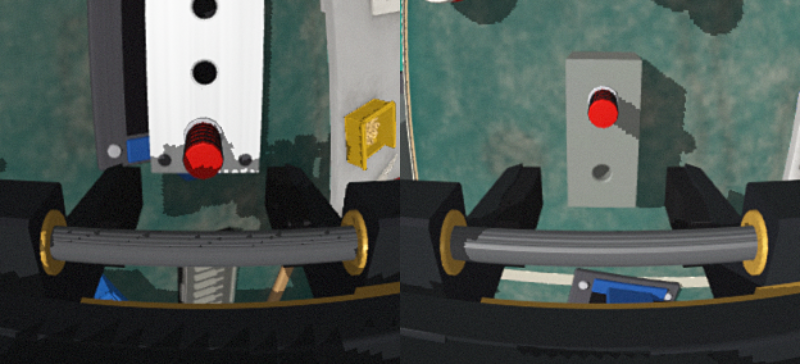

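The left view shows the pin in bore 3 with its collar on the face. The right view shows the left pin at px (257.6,184), which after the known camera bias gives y≈0.2915. Grasping it there.

Run:
```python
from h import *
o=rot([0,0,-1],[1,.054,0]);P=[.5505,.2913]
arm.move_linear([*P,.0745],.12,o);print(pose()[0])
arm.move_gripper(0.0)
s=arm.get_state();print(s["finger_gap"]*88,s["grip_force"])
arm.move_linear([*P,.23],.25,o)
arm.goto(list(B[0]+.09*zb),rb(0))
i,pp=snap("w5");print(pp,arm.get_state()["time_s"],proj_wrist(pp,H[0]))
cv2.imwrite("pics/w5c.png",cv2.resize(i[185:245,220:300],(800,600),interpolation=cv2.INTER_CUBIC))
```

```text
[0.55101311 0.29166375 0.07534121]
20.04962090604399 30.00004068017006
(array([0.52660808, 0.03003078, 0.17133654]), array([2.05890619, 1.75369553, 0.47095887])) 21.3917 [258.54896061 201.85951775]
```

View pics/w5c.png

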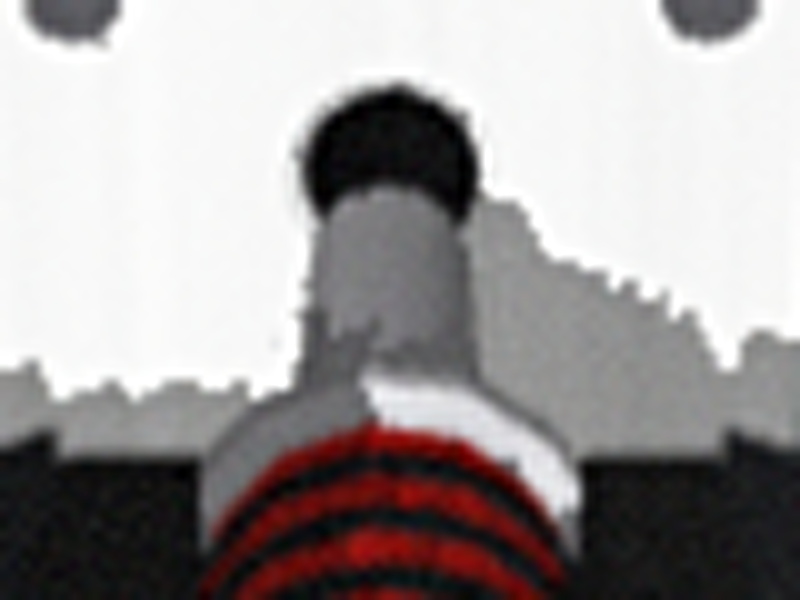

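The tip rim is now at px (258.8,203.15), so this pin sits 2.8 mm further toward +x in the tool frame. The bore is where predicted. Inserting it into bore 0.

Run:
```python
import h
from h import *
h.TO=tipoff(load("w5"),(258.75,203.15));print(h.TO)
x=probe(0)
if x>.05:
    hit=arm.move_linear(list(tcp_for(0,.0645)),.03,rb(0),8)
    s=arm.get_state();e=np.array(s["tcp_pos"])-tcp_for(0,0);print("home",hit,-1000*e@zb,s["wrist_force"],s["time_s"])
    if -e@zb>.0605:
        arm.move_gripper(.6)
        p=pose()[0];arm.move_linear(list(p+.08*zb),.2,rb(0))
        i,_=snap("w6")
        arm.goto([.45,.15,.3],rot([0,0,-1],[1,.054,0]))
        a=vision.snapshot("side");b=vision.snapshot("top")
        c=lambda i,x,y,w,h:cv2.resize(i[y:y+h,x:x+w],(400,300),interpolation=cv2.INTER_CUBIC)
        cv2.imwrite("pics/fin.png",np.vstack([np.hstack([c(a,120,170,120,90),c(a,250,105,120,90)]),np.hstack([c(b,290,135,120,90),c(i,100,90,312,234)])]))
        print(arm.get_state()["time_s"])
```

```text
[-0.00024258  0.00126933  0.0692    ]
0 False depth mm 51.8 lat err [0.1 0.1] F xyz blk [-0.3 -0.3 -1.6] t 22.9
home True 60.176154509162814 [0.63074737 0.47056352 0.00756351] 23.2917
```

```bash
ls pics/fin.png
```

```text
ls: cannot access 'pics/fin.png': No such file or directory
```

The push stopped at 60.2 mm, where I expected about 61.5. I'll push gently again to see whether it's truly home.

Run:
```python
import h
from h import *
h.TO=tipoff(load("w5"),(258.75,203.15))
hit=arm.move_linear(list(tcp_for(0,.0645)),.015,rb(0),12)
s=arm.get_state();e=np.array(s["tcp_pos"])-tcp_for(0,0);print("home",hit,-1000*e@zb,s["wrist_force"],s["time_s"])
arm.move_gripper(.6)
p=pose()[0];arm.move_linear(list(p+.08*zb),.2,rb(0))
i,_=snap("w6")
arm.goto([.45,.15,.3],rot([0,0,-1],[1,.054,0]))
a=vision.snapshot("side");b=vision.snapshot("top")
c=lambda i,x,y,w,h:cv2.resize(i[y:y+h,x:x+w],(400,300),interpolation=cv2.INTER_CUBIC)
cv2.imwrite("pics/fin.png",np.vstack([np.hstack([c(a,120,170,120,90),c(a,270,85,120,90)]),np.hstack([c(b,290,135,120,90),c(i,100,90,312,234)])]))
print(arm.get_state()["time_s"])
```

```text
home True 60.306372670424444 [-3.42882708 -0.05437267  8.11041395] 23.5
25.95
```

View pics/fin.png

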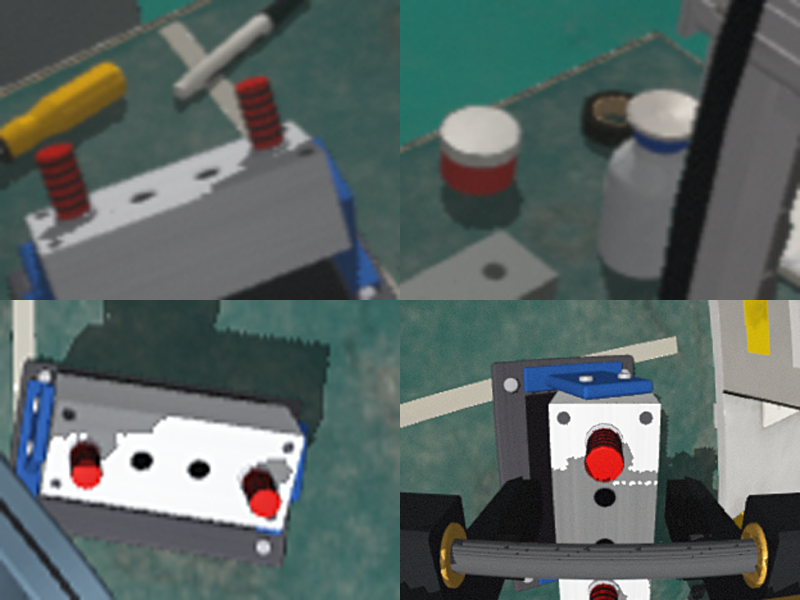

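The final picture shows both pins standing with collars on the face in the leftmost and rightmost bores, and the bottle upright. The depth bias rises steadily along the row (0.3, 1.0, 1.7, 2.0 mm), which fits hard stops at 60, 30, 42 and 60 mm.

```bash
python3 -c "
from station import arm, vision
print(arm.close_job())"
```

```text
the job is handed in; nothing more can be done
None
```

I felt all four bores from left to right and handed the job in: bores 0 and 3 are through and each holds a gauge pin fully home, bores 1 and 2 are blind at 30 and 42 mm, the bottle still stands, and the robot clock read about 26 s.

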